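# Fetch the strip carton from behind the bottles

### The arm

A 7-joint arm with a two-finger parallel gripper is mounted at the origin on the work surface; the furniture and walls round the work are solid. World frame = base frame: x ahead of the robot, y to its left, z up, the work surface at z = 0. Lengths are in m, angles in rad, forces in N, time in s.
With the tool pointing down it reaches from about 0.375 to 0.925 m from the base axis. Payload 3.1 kg.
Tool frame: the origin (TCP) lies at the very end of the fingers, on their centre line; the grasp point (between the pads) lies 19 mm behind it (robot.hold_point_z is the distance from the TCP to the grasp point, in m); z points along the fingers, y is the line along which they close (so a half turn about z gives the same grasp; the last joint's range is limited). The gripper opens to 85 mm and grips with 20 to 120 N. Pads are 22 mm wide; open, the fingers measure 114 mm over their backs; the gripper's body (76 mm by 85 mm) begins 54 mm behind the grasp point. The pads swing forward as they close: fully open they stand 13 mm farther back than shut.
Start: joints at [-0.098, 0.383, 0.044, 1.598, -0.018, 1.161, -0.05], TCP at [0.65, 0, 0.231] pointing down, gripper open.
Joint ranges: [-2.61, 2.61], [-0.41, 2.15], [-1.48, 1.57], [0, 2.5], [-1.57, 4.71], [0.05, 1.97], [-2.85, 2.85]. Speed limits (rad/s): [2.79, 2.79, 3.14, 3.14, 3.14, 3.14, 3.14].

### API

Orientations are given as a unit quaternion [w, x, y, z].
In Python, from station import robot gives the robot as it stands.
- The arm moves only by the tool carry_out, never from a script. Its argument "moves" is text: rows parted by semicolons, each of 5 numbers parted by spaces: the closure, from -1 (fully open) to 1 (shut), then the shift along the world's x, y, z in cm, then the turn about the world's z in rad. In form: jaw x y z twist; .... A call has exactly 5 rows; each row is the pose to reach, as a shift and turn from the pose commanded when the call began; what a row does not reach only later rows make up. A row lasts 1/8 s, in which the tool goes at most 62.5 mm and 10.7 degrees, less where a joint would pass 70% of its speed; a pose out of reach is approached as far as the arm can. A call with a gripper value outside its range is refused whole. The fingers move at their own pace and stop on an object; "squeeze" is the grip in N (left out, the last holds). Time passes only in rows, so rows that repeat a pose let the fingers close, or fill a call up. It gives the time, the measured TCP pose, the force, the opening and the grip force at its end, in the units of the state.
- robot.get_obs(): the state, without advancing time (a new reading comes with each control period).
- robot.get_image(name): name is "scene" or "side" or "wrist"; returns a dict with "color" (400x640x3 uint8, red, green, blue), "depth" (400x640 float32, m along the optical axis (not along the pixel's ray), 0 where there is no reading), "fx", "fy", "cx", "cy" (pixels), "D" ([k1, k2, p1, p2, k3] as OpenCV has them; the pictures are not rectified), "extrinsics" (4x4, takes a point from world to camera coordinates); the wrist camera has in their place "mount" (4x4, takes a point from camera to tool coordinates, whose origin is the TCP and whose axes are the flange's). Camera axes: x right, y up, looking along -z (the intrinsics and any distortion apply to the point x, -y, -z); pixel columns grow to the right and rows downward; lengths in m; the calibration is good to about 2 mm. A picture is of the moment at which its call begins: read the wrist's pose just before it.
- robot.hand_in(): hands the job in; it is judged then, once.
The state is a dict: "clock": time; "joint_positions": joint angles; "joint_velocities": joint speeds; "joint_torque": joint torques, N m; "position": TCP position; "eef_rot": TCP orientation; "wrist_force": force on the tool from outside, world axes, zero at the start; "torque": the same for the moment, N m; "width": finger opening in m; "grasp_force": force on a finger pad.
Only numpy, scipy, OpenCV 4.12 (cv2) and the standard library are available. Lean on these libraries where they do the work, as an engineer would, in place of code of your own. Each camera call takes 0.05 s, during which the arm holds its last target. There are 200 camera calls.

### The job

Clear the open white bottle, the capped bottle and the glass vial out of the grey bay and stand all three on the dark side mat; then fetch the flat carton from behind them and lay it flat in the middle of the empty steel tray, along the tray's long sides. Only then stand each of the three back upright in the bay at the very spot where it stood at the start. Leave the loose white cap in the bay alone.

Things in the scene. Friction and masses are not known exactly. Their poses are not given: they have to be found in the camera images.
- bay: Shallow grey storage bay fixed to the table, 150 (x) x 186 (y) mm. Origin: centre of its underside; x to its back, y to its left. Floor at z = 8 mm; walls 5 mm thick, back and sides 26 mm high, front lip (-x) 14 mm. Three things stand in a row at x = -24, y = -44, 0, +44 mm in any order; the flat carton lies behind them at x = +16 mm, 36 mm clear of the back wall.
- mat: Dark rubber side mat, flat and fixed, 130 (x) x 210 (y) x 3 mm; to the left or right of the bay. Origin: centre of its underside; its top is at z = 3 mm.
- out_tray: Empty shallow steel tray, fixed, 100 (x) x 150 (y) x 16 mm, walls and floor 4 mm thick; on the other side of the bay from the mat. Origin: centre of its underside; inner floor at z = 4 mm; long sides along y.
- strip_carton: Flat white and teal carton, 35 (x) x 85 (y) x 22 mm, 24 to 42 g, lying flat behind the row. Origin: centre of its underside; long side along y. It can be gripped only across its 35 mm width, which needs the space in front of it.
- open_bottle: White plastic bottle with an open neck, round, 37 mm diameter, 74 mm high, up to 60 g; sides straight up to about 45 mm, then sloping in to the neck. Origin: centre of its underside, z up.
- capped_bottle: White plastic bottle with a white screw cap and a green band, round, 29 mm diameter, 64 mm high (the cap, 24 mm diameter, is the top 16 mm), up to 50 g. Origin: centre of its underside, z up.
- vial: Small glass vial with a black cap, round, 21 mm diameter, 50 mm high, up to 30 g; grip it no higher than 40 mm above its foot. Origin: centre of its underside, z up.
- loose_cap: Loose white screw cap, 26 mm diameter, 16 mm high, lying in the bay beside the end of the flat carton, toward the bay's left (+y) back corner; to be left alone. Origin: centre of its underside.

How it is judged:
On the way, in this order (a step that is already met when the one before it is completed fails the run):
1. all three upright things stand on the side mat, while the flat carton still lies where it was in the bay (x of open_bottle in the frame of mat between -0.062 and 0.062 m and y of open_bottle in the frame of mat between -0.102 and 0.102 m and z of each of open_bottle, capped_bottle, vial in the frame of mat below 0.008 m and angle between each of open_bottle, capped_bottle, vial's own z axis and vertical below 0.12 rad and linear speed of each of open_bottle, capped_bottle, vial below 0.05 m/s and x of capped_bottle in the frame of mat between -0.062 and 0.062 m and y of capped_bottle in the frame of mat between -0.102 and 0.102 m and x of vial in the frame of mat between -0.062 and 0.062 m and y of vial in the frame of mat between -0.102 and 0.102 m and distance of strip_carton from where it was at the start of the episode below 0.02 m), for 0.2 s.
2. the flat carton lies in the middle of the steel tray, the three still on the side mat (horizontal distance between strip_carton and out_tray below 0.015 m and z of strip_carton in the frame of out_tray below 0.009 m and angle between the y axis of strip_carton and the y axis of out_tray, either way round below 0.2 rad and angle between strip_carton's own z axis and vertical below 0.1 rad and linear speed of strip_carton below 0.03 m/s and x of open_bottle in the frame of mat between -0.062 and 0.062 m and y of open_bottle in the frame of mat between -0.102 and 0.102 m and z of each of open_bottle, capped_bottle, vial in the frame of mat below 0.008 m and angle between each of open_bottle, capped_bottle, vial's own z axis and vertical below 0.12 rad and linear speed of each of open_bottle, capped_bottle, vial below 0.05 m/s and x of capped_bottle in the frame of mat between -0.062 and 0.062 m and y of capped_bottle in the frame of mat between -0.102 and 0.102 m and x of vial in the frame of mat between -0.062 and 0.062 m and y of vial in the frame of mat between -0.102 and 0.102 m), for 0.2 s.
At the end, for the whole second after the job is handed in: The flat carton lies flat in the tray, within 15 mm of its centre and 0.2 rad of its long side; the two bottles and the vial each stand upright (within 0.1 rad) in the bay within 15 mm of where each stood at the start; all released and at rest (horizontal distance between strip_carton and out_tray below 0.015 m and z of strip_carton in the frame of out_tray below 0.009 m and angle between the y axis of strip_carton and the y axis of out_tray, either way round below 0.2 rad and angle between each of strip_carton, open_bottle, capped_bottle, vial's own z axis and vertical below 0.1 rad and linear speed of each of strip_carton, open_bottle, capped_bottle, vial below 0.03 m/s and distance of each of open_bottle, capped_bottle, vial from where it was at the start of the episode below 0.015 m); the robot touches nothing.
It fails at once if the loose white cap is moved more than 20 mm (distance of loose_cap from where it was at the start of the episode above 0.02 m).
It fails at once if the open white bottle is tipped over (angle between open_bottle's own z axis and vertical above 0.7 rad).
It fails at once if the capped bottle is tipped over (angle between capped_bottle's own z axis and vertical above 0.7 rad).
It fails at once if the glass vial is tipped over (angle between vial's own z axis and vertical above 0.7 rad).
It also fails if it takes over 144 s, if anything falls off the work surface, if the arm or the gripper's body presses on something with over 40 N, if the wrist force passes 120 N, or if a joint passes its speed limit or range.

## Working session

There is one attempt and no reset: what is moved stays moved. The work goes in short steps, Python scripts to look and compute and a tool call to move; the robot and the scene stay as the last step left them, time stands still between calls to the robot, and variables do not carry over. Pictures are saved under pics/ and viewed, at most 14 in all, crops included, and the job is handed in when it is done.

Besides the shell and the picture viewer there is one more tool, called after "Emit:" as name(argument=value, ...) on one line, values as JSON. carry_out: Moves the arm, as the interface text tells. Its arguments: {"type":"object","properties":{"moves":{"type":"string"},"squeeze":{"type":"number"}},"required":["moves"]}

```bash
ls; mkdir -p pics; cat > h.py <<'E'
import numpy as np, cv2
from station import robot
def save(n,f):
    im=robot.get_image(n); cv2.imwrite(f,im["color"][:,:,::-1]); return im
def world(im,uv,z=None,d=None):
    """pixels -> world points on plane z (or by depth d along axis)"""
    K=np.array([[im["fx"],0,im["cx"]],[0,im["fy"],im["cy"]],[0,0,1]])
    p=cv2.undistortPoints(np.float64(uv).reshape(-1,1,2),K,np.array(im["D"],float)).reshape(-1,2)
    r=np.c_[p[:,0],-p[:,1],-np.ones(len(p))]
    T=np.linalg.inv(im["extrinsics"]); R,o=T[:3,:3],T[:3,3]
    r=r@R.T
    s=(z-o[2])/r[:,2] if d is None else np.asarray(d)
    return o+r*np.reshape(s,(-1,1))
def cloud(im):
    v,u=np.nonzero(im["depth"]>0); 
    return np.c_[u,v],world(im,np.c_[u,v],d=im["depth"][v,u])
E
python3 - <<'E'
from h import *
import pickle
o=robot.get_obs(); print(o["position"],o["eef_rot"],o["clock"],o["width"],robot.hold_point_z)
d={}
for n in("scene","side"):
    d[n]=save(n,f"pics/{n}0.png"); print(n,np.linalg.inv(d[n]["extrinsics"])[:3,3])
pickle.dump(d,open("first.pkl","wb"))
E
```

```text
pics
[ 6.49061473e-01 -5.15460527e-05  2.29896752e-01] [-0.0008674   0.70709856  0.70711381 -0.00096567] 0.0 0.08537724533254512 0.0187
scene [-0.30968282 -0.46657267  0.81888176]
side [0.13378274 0.61448941 0.56600744]
```

View pics/scene0.png

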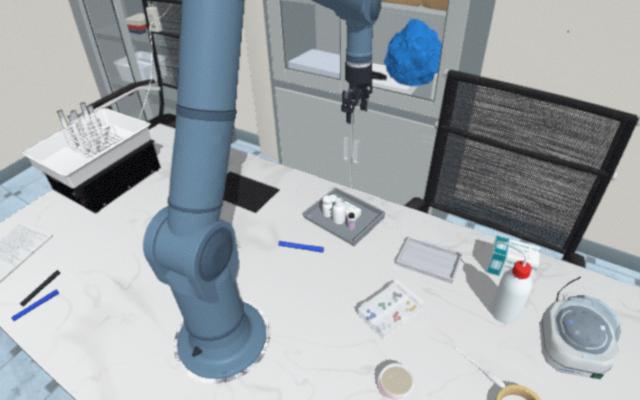

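View pics/side0.png

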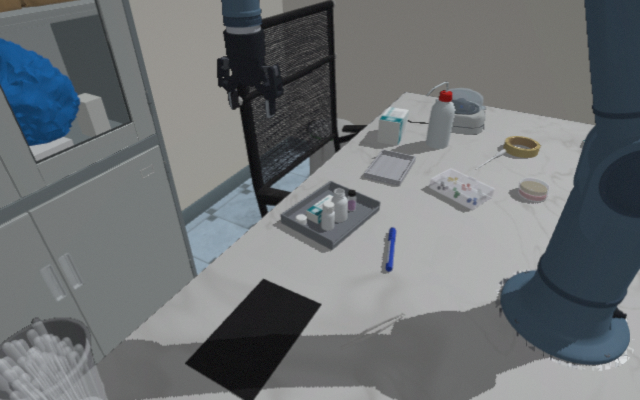

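Mat (side ≈ 255,338; +y side), bay (side ≈ 330,213), tray (side ≈ 390,166; -y side). Crops for detail, plus corner measurement.

```bash
python3 - <<'E'
from h import *
import pickle
d=pickle.load(open("first.pkl","rb"))
a=cv2.resize(d["scene"]["color"][170:290,200:480],None,fx=2.8,fy=2.8,interpolation=cv2.INTER_CUBIC)[:,:,::-1]
b=cv2.resize(d["side"]["color"][140:250,260:430],None,fx=4,fy=4,interpolation=cv2.INTER_CUBIC)[:,:,::-1]
cv2.imwrite("pics/a.png",a);cv2.imwrite("pics/b.png",b)
im=d["side"]
# mat
g=im["color"].max(2); m=np.uint8(g<35)
for name,im in d.items():
    m=np.uint8(im["color"].max(2)<40)
    n,l,s,c=cv2.connectedComponentsWithStats(m)
    for i in range(1,n):
        if s[i,4]>800:
            p=world(im,np.argwhere(l==i)[:,::-1],z=.003); r=cv2.minAreaRect(np.float32(p[:,:2]*1000)); print(name,s[i],r)
# bay/tray by depth heights
for name,im in d.items():
    uv,P=cloud(im)
    k=(P[:,2]>.004)&(P[:,2]<.09)&(P[:,0]>.35)&(P[:,0]<.95)&(abs(P[:,1])<.45)
    mask=np.zeros((400,640),np.uint8); mask[uv[k,1],uv[k,0]]=1
    n,l,s,c=cv2.connectedComponentsWithStats(mask)
    for i in range(1,n):
        if s[i,4]>150:
            q=l[uv[:,1],uv[:,0]]==i; print(name,s[i],cv2.minAreaRect(np.float32(P[q][:,:2]*1000)),P[q].min(0).round(3),P[q].max(0).round(3))
E
```

```text
scene [ 419   74  218  188 3712] ((1151.4833984375, -429.8475341796875), (857.2216186523438, 1052.5181884765625), 89.1416015625)
scene [  48  142  111   70 2631] ((258.74774169921875, 749.5271606445312), (312.9989013671875, 384.13671875), 63.57863235473633)
side [ 218    1  146  215 6446] ((1484.0755615234375, -1267.2271728515625), (732.0968627929688, 3102.712890625), 30.653417587280273)
side [ 186  280  134  120 7897] ((437.8784484863281, 297.9396057128906), (127.71983337402344, 206.35084533691406), 0.5441375970840454)
scene [ 429  149   86   44 1477] ((838.1747436523438, -318.4918212890625), (20.096866607666016, 263.18475341796875), 2.922869920730591) [ 0.822 -0.45   0.004] [ 0.849 -0.187  0.09 ]
scene [224 171  56  42 815] ((439.201904296875, 295.7247009277344), (214.9140625, 134.38612365722656), 87.91693115234375) [0.369 0.189 0.004] [0.506 0.401 0.01 ]
scene [ 303  187   82   59 2650] ((498.099365234375, -40.89777374267578), (213.9716339111328, 183.49610900878906), 78.98688507080078) [ 0.395 -0.154  0.004] [0.598 0.071 0.085]
scene [ 397  236   65   47 1366] ((446.869384765625, -324.7450256347656), (120.85737609863281, 155.84217834472656), 9.488516807556152) [ 0.388 -0.402  0.004] [ 0.519 -0.244  0.021]
side [ 243  100   54   56 1109] ((834.062255859375, -317.3876037597656), (264.53564453125, 24.05269432067871), 89.14224243164062) [ 0.824 -0.45   0.004] [ 0.848 -0.185  0.09 ]
side [364 149  52  36 871] ((445.924560546875, -324.8439636230469), (100.62545013427734, 155.64358520507812), 3.2629213333129883) [ 0.391 -0.403  0.004] [ 0.499 -0.246  0.018]
side [ 281  181  100   69 3785] ((484.353515625, -49.15319061279297), (189.1337127685547, 151.2904510498047), 80.7302017211914) [ 0.396 -0.154  0.004] [0.573 0.055 0.084]
```

View pics/a.png

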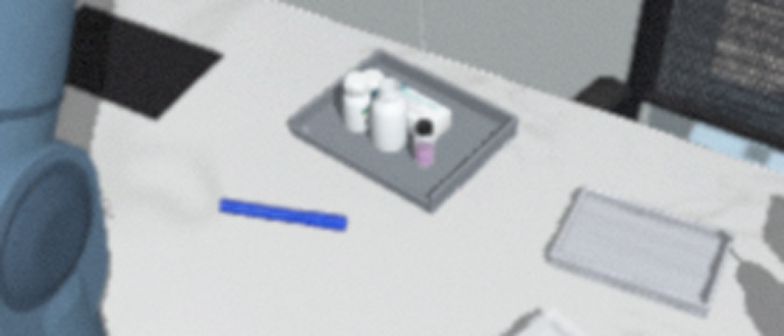

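View pics/b.png

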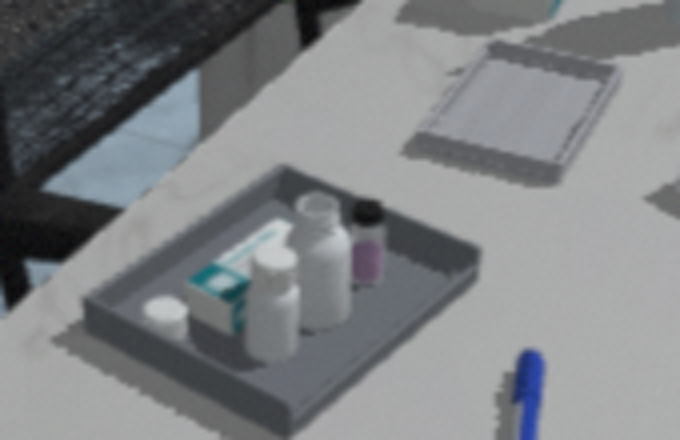

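Row from +y to -y: capped, open bottle, vial; the cap sits at the bay's left back. Now exact positions from merged clouds and mask rays.

```bash
python3 - <<'E'
from h import *
import pickle
d=pickle.load(open("first.pkl","rb"))
R=[]
for n,im in d.items():
    uv,P=cloud(im); c=im["color"][uv[:,1],uv[:,0]].astype(int)
    k=(P[:,0]>.36)&(P[:,0]<.62)&(P[:,1]>-.18)&(P[:,1]<.09)&(P[:,2]>.004)
    P,c=P[k],c[k]
    for lo,hi in((.018,.027),(.004,.027)):
        q=P[(P[:,2]>lo)&(P[:,2]<hi)&(c.max(1)<150)]; print(n,"bay",len(q),cv2.minAreaRect(np.float32(q[:,:2]*1000)))
    R.append(np.c_[P,c])
    # tops
    q=P[P[:,2]>.033]
    import scipy.cluster.hierarchy as H
    L=H.fcluster(H.linkage(q[:,:2],"single"),.006,"distance")
    for i in set(L):
        s=q[L==i]
        if len(s)>8: 
            print(n,len(s),"maxz",s[:,2].max().round(4),"range",s.min(0).round(3),s.max(0).round(3)); t=s[s[:,2]>np.percentile(s[:,2],95)-.004]; print("   top",len(t),t.mean(0).round(4),(t.min(0)+t.max(0))[:2]/2)
    w=P[(P[:,2]>.0265)&(P[:,2]<.0335)&(c.min(1)>110)]
    print(n,"carton",len(w),cv2.minAreaRect(np.float32(w[:,:2]*1000)))
E
```

```text
scene bay 239 ((483.83172607421875, -50.921409606933594), (185.5792999267578, 150.63816833496094), 81.10169982910156)
scene bay 1282 ((484.21356201171875, -45.750267028808594), (196.9893341064453, 152.49244689941406), 80.16761779785156)
scene 76 maxz 0.0618 range [ 0.441 -0.1    0.033] [ 0.46  -0.08   0.062]
   top 26 [ 0.4519 -0.0903  0.0589] [ 0.45176001 -0.090516  ]
scene 2423 maxz 0.618 range [ 0.407 -0.063  0.033] [0.62  0.036 0.618]
   top 163 [ 0.4547 -0.0276  0.6052] [ 0.46374666 -0.02413294]
scene carton 306 ((485.97247314453125, -50.71034240722656), (186.2953338623047, 146.24354553222656), 80.4710464477539)
side bay 737 ((484.808837890625, -49.370948791503906), (189.176513671875, 150.55947875976562), 80.52176666259766)
side bay 2742 ((484.353515625, -49.15319061279297), (189.1337127685547, 151.2904510498047), 80.7302017211914)
side 1912 maxz 0.4581 range [ 0.573 -0.023  0.243] [0.62  0.029 0.458]
   top 126 [0.6163 0.0045 0.4494] [0.61654908 0.0017961 ]
side 100 maxz 0.0599 range [ 0.442 -0.096  0.033] [ 0.461 -0.078  0.06 ]
   top 30 [ 0.4517 -0.0882  0.0582] [ 0.45184444 -0.08878356]
side 241 maxz 0.0729 range [ 0.453 -0.015  0.033] [0.482 0.012 0.073]
   top 70 [ 0.4663 -0.0022  0.0707] [ 0.46679657 -0.00278169]
side 316 maxz 0.084 range [ 0.443 -0.058  0.033] [ 0.479 -0.025  0.084]
   top 49 [ 0.4623 -0.0445  0.08  ] [ 0.4624881  -0.04528566]
side carton 225 ((487.7702331542969, -51.4495849609375), (179.7719268798828, 138.19912719726562), 79.41897583007812)
```

Emit:
carry_out(moves="-1 -5 -1.5 2 0; -1 -10 -3 4 0; -1 -15 -4.5 5 0; -1 -20 -6 5 0; -1 -20 -6 5 0", squeeze=30)

```text
clock: 0.72
position: [0.4453, -0.0618, 0.2798]
eef_rot: [-0.001, 0.708, 0.706, -0.001]
wrist_force: [0.8, 0.5, 0.2]
width: 0.0853
grasp_force: 0.0
```

```bash
cat >> h.py <<'E'
from scipy.spatial.transform import Rotation as Ro
def wrist(f):
    o=robot.get_obs(); im=save("wrist",f)
    w,x,y,z=o["eef_rot"]; T=np.eye(4); T[:3,:3]=Ro.from_quat([x,y,z,w]).as_matrix(); T[:3,3]=o["position"]
    im["extrinsics"]=np.linalg.inv(T@np.array(im["mount"])); return im,o
E
python3 - <<'E'
from h import *
import pickle
im,o=wrist("pics/w1.png"); pickle.dump(im,open("w1.pkl","wb"))
print(o["position"],o["eef_rot"],o["wrist_force"],o["width"],o["clock"],np.linalg.inv(im["extrinsics"])[:3,3])
E
```

```text
[ 0.4452932  -0.06176251  0.27984688] [-0.0014687   0.70841996  0.70578827 -0.00138624] [0.75304618 0.5000171  0.2055543 ] 0.08530998072664898 0.725 [0.44602285 0.02102988 0.42170866]
```

View pics/w1.png

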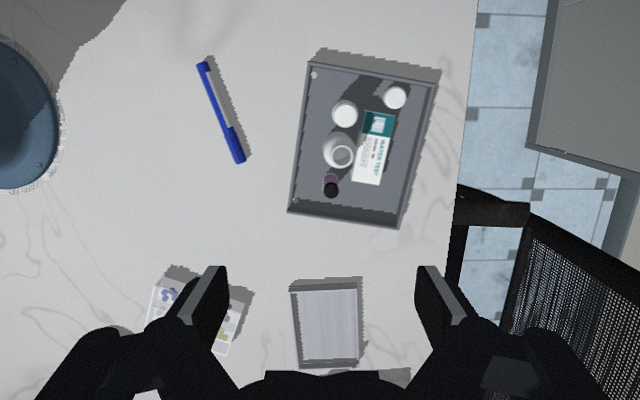

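Wrist view shows bay (corners ~(308,60),(437,84),(399,228),(288,210)), carton at ~(372,147), cap at (395,97), tray at (325,323). Measuring them.

```bash
python3 - <<'E'
from h import *
import pickle
im=pickle.load(open("w1.pkl","rb")); c=im["color"].astype(int)
uv,P=cloud(im)
print("zrange floor", np.median(P[(uv[:,0]>220)&(uv[:,0]<270)&(uv[:,1]>170)&(uv[:,1]<250)],axis=0))
def comp(mask,z,name,lo,hi):
    k=mask(P,c[uv[:,1],uv[:,0]])&(P[:,2]>lo)&(P[:,2]<hi)
    m=np.zeros((400,640),np.uint8); m[uv[k,1],uv[k,0]]=1
    n,l,s,ce=cv2.connectedComponentsWithStats(m)
    for i in range(1,n):
        if s[i,4]>60:
            q=np.argwhere(l==i)[:,::-1]; W=world(im,q,z=z)[:,:2]*1000
            r=cv2.minAreaRect(np.float32(W)); print(name,s[i],np.round(r[0],1),np.round(r[1],1),round(r[2],1), "mean",W.mean(0).round(1))
inb=lambda P,x0,x1,y0,y1:(P[:,0]>x0)&(P[:,0]<x1)&(P[:,1]>y0)&(P[:,1]<y1)
comp(lambda P,c:inb(P,.36,.62,-.18,.09),.026,"bay",.022,.028)
comp(lambda P,c:inb(P,.36,.62,-.18,.09),.030,"carton",.0281,.033)
comp(lambda P,c:inb(P,.36,.62,-.18,.09)&(c.min(1)>140),.024,"cap",.019,.0275)
comp(lambda P,c:inb(P,.36,.62,-.18,.09),.072,"capped",.067,.074)
comp(lambda P,c:inb(P,.36,.62,-.18,.09),.082,"open",.077,.086)
comp(lambda P,c:inb(P,.36,.62,-.18,.09)&(c.max(1)<70),.058,"vial",.05,.064)
comp(lambda P,c:inb(P,.37,.53,-.43,-.22),.016,"tray",.012,.02)
comp(lambda P,c:inb(P,.37,.53,-.43,-.22),.004,"trayfloor",.0015,.007)
for n,a in (("teal",None),):
    m=np.uint8((c[:,:,1]-c[:,:,0]>25)&(c[:,:,0]<110)); m[:90]=0;m[:,:300]=0;m[200:]=0
    q=np.argwhere(m)[:,::-1]; print("teal",len(q),world(im,q,z=.03).mean(0))
E
```

```text
zrange floor [ 0.33894528 -0.13370985 -0.00076549]
bay [ 286   61  149  169 1666] [486.1 -49.2] [184.2 149.5] 80.5 mean [512.8 -41.1]
bay [384  88  21  21 340] [528.  13.] [23.5 22.2] 0.3 mean [528.   13.3]
carton [ 350  111   44   74 1983] [503.9 -45.3] [84.1 35.5] 79.6 mean [504.1 -43.8]
cap [383  87  23  22 367] [528.5  13.1] [24.7 23.2] 30.8 mean [528.5  13.4]
capped [333 103  25  25 457] [468.6  -3.3] [24.3 24.3] 58.6 mean [468.6  -3.3]
open [330 145  22  22 129] [464.2 -43.4] [21.9 22.1] 0.2 mean [464.4 -43.3]
vial [324 182  14  16 183] [454.6 -87.4] [18. 15.] 89.9 mean [454.5 -87.7]
tray [287 287  72  84 846] [ 447.7 -322.7] [100.2 152.3] 3.3 mean [ 446.2 -318.5]
trayfloor [288 284  58   6 118] [ 435.8 -250.4] [84.1  5.5] 4.7 mean [ 434.9 -250.5]
trayfloor [ 291  290   65   75 4266] [ 447.9 -330.1] [ 93.7 138.6] 3.5 mean [ 447.7 -326.1]
teal 425 [ 0.510847   -0.01612209  0.03      ]
```

Emit:
carry_out(moves="0.05 0.1 -1 -3 -0.18; 0.05 0.2 -2 -7 -0.36; 0.05 0.5 -2.8 -11 -0.54; 0.05 0.5 -2.8 -15 -0.72; 0.05 0.5 -2.8 -16 -0.77")

```text
clock: 1.4
position: [0.4538, -0.0872, 0.118]
eef_rot: [-0.001, 0.921, 0.389, -0.003]
wrist_force: [-0.9, 0.1, -0.6]
width: 0.0405
grasp_force: 0.0
```

Emit:
carry_out(moves="0.05 0 0 0 0; 0.05 0 0 0 0; 0.05 0 0 0 0; 0.05 0 0 0 0; 0.05 0 0 0 0")

```text
clock: 2.02
position: [0.4553, -0.088, 0.1217]
eef_rot: [0.0, 0.921, 0.39, 0.0]
wrist_force: [-0.1, -0.9, 0.8]
width: 0.0407
grasp_force: 0.0
```

Emit:
carry_out(moves="0.05 -0.1 0 -3 0; 0.05 -0.1 0 -6 0; 0.05 -0.1 0 -8.5 0; 0.05 -0.1 0 -10 0; 0.05 -0.1 0 -10 0")

```text
clock: 2.65
position: [0.4532, -0.0879, 0.0205]
eef_rot: [-0.001, 0.921, 0.39, -0.001]
wrist_force: [0.4, -0.5, 0.3]
width: 0.0407
grasp_force: 0.0
```

Emit:
carry_out(moves="0.3 0 0 0 0; 0.5 0 0 0 0; 0.7 0 0 0 0; 0.9 0 0 0 0; 1 0 0 0 0", squeeze=25)

```text
clock: 3.28
position: [0.4551, -0.0881, 0.0223]
eef_rot: [0.0, 0.921, 0.39, 0.001]
wrist_force: [-1.0, -0.3, 6.0]
width: 0.0203
grasp_force: 24.5
```

Emit:
carry_out(moves="1 0 0 1 0; 1 0 0 3 0; 1 0 0 6 0; 1 0 2 9 0; 1 0 6 10 0")

```text
clock: 3.9
position: [0.4554, -0.0292, 0.1237]
eef_rot: [0.001, 0.922, 0.388, 0.002]
wrist_force: [0.2, 0.7, -0.1]
width: 0.0201
grasp_force: 24.5
```

Emit:
carry_out(moves="1 0 5 0 0; 1 0 10 0 0; 1 0 15 0 0; 1 0 20 0 0; 1 0 25 0 0")

```text
clock: 4.53
position: [0.4536, 0.2232, 0.1216]
eef_rot: [0.0, 0.921, 0.39, 0.0]
wrist_force: [0.4, -0.7, 0.5]
width: 0.0203
grasp_force: 24.5
```

Emit:
carry_out(moves="1 -0.5 5 0 0; 1 -1 10 0 0; 1 -1.5 13 0 0; 1 -1.5 14.5 -2 0; 1 -1.5 14.8 -5 0")

```text
clock: 5.15
position: [0.4392, 0.3728, 0.0722]
eef_rot: [-0.001, 0.92, 0.391, 0.002]
wrist_force: [0.3, -0.2, -1.5]
width: 0.0203
grasp_force: 24.5
```

Emit:
carry_out(moves="1 0 0 0 0; 1 0 0 -2 0; 1 0 0 -3 0; 1 0 0 -3.5 0; 1 0 0 -3.5 0")

```text
clock: 5.78
position: [0.4389, 0.3698, 0.036]
eef_rot: [0.0, 0.921, 0.39, -0.0]
wrist_force: [-0.5, 1.2, -1.3]
width: 0.0203
grasp_force: 24.5
```

```bash
python3 - <<'E'
from h import *
o=robot.get_obs(); print({k:np.round(o[k],4) for k in("position","width","grasp_force","wrist_force","clock")})
im=robot.get_image("side"); a=im["color"][200:400,180:420,::-1]; cv2.imwrite("pics/s2.png",cv2.resize(a,None,fx=2.5,fy=2.5))
E
```

```text
{'position': array([0.4389, 0.3698, 0.036 ]), 'width': np.float64(0.0203), 'grasp_force': np.float64(24.5178), 'wrist_force': array([-0.5319,  1.1722, -1.2923]), 'clock': np.float64(5.775)}
```

View pics/s2.png

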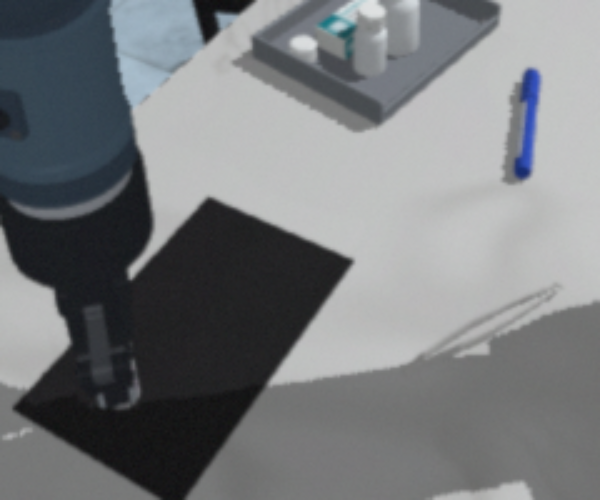

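Vial is held over the mat near side, about 19 mm to go; lower and release.

Emit:
carry_out(moves="1 0 0 -0.6 0; 1 0 0 -1.2 0; 1 0 0 -1.6 0; 1 0 0 -1.9 0; 1 0 0 -1.9 0")

```text
clock: 6.45
position: [0.439, 0.3701, 0.0175]
eef_rot: [0.0, 0.921, 0.39, -0.0]
wrist_force: [-1.2, -0.6, 2.3]
width: 0.0199
grasp_force: 24.7
```

Emit:
carry_out(moves="1 0 0 0 0; 0.3 0 0 0 0; 0 0 0 0 0; 0 0 0 0 0; 0 0 0 2 0")

```text
clock: 7.08
position: [0.4376, 0.3687, 0.0363]
eef_rot: [0.001, 0.921, 0.39, -0.002]
wrist_force: [0.6, 0.7, -0.3]
width: 0.0426
grasp_force: 0.0
```

Emit:
carry_out(moves="0 0 0 3 0; 0 0 0 6 0; 0 0 -3 9 0; 0 0 -8 10 0; 0 0 -13 10 0")

```text
clock: 7.7
position: [0.4405, 0.2399, 0.1403]
eef_rot: [-0.0, 0.921, 0.39, 0.003]
wrist_force: [0.8, -1.2, -0.3]
width: 0.043
grasp_force: 0.0
```

Emit:
carry_out(moves="-0.05 0.6 -5 0 0.15; -0.05 1.2 -10 0 0.3; -0.05 1.8 -15 0 0.45; -0.05 2.4 -20 0 0.61; -0.05 2.9 -24.3 0 0.61")

```text
clock: 8.32
position: [0.4687, -0.005, 0.1389]
eef_rot: [0.001, 0.761, 0.648, 0.001]
wrist_force: [0.5, 0.0, -0.0]
width: 0.0445
grasp_force: 0.0
```

Emit:
carry_out(moves="-0.05 0 0 0 0; -0.05 0 0 0 0; -0.05 0 0 -2 0; -0.05 0 0 -4 0; -0.05 0 0 -4 0")

```text
clock: 8.95
position: [0.4664, -0.001, 0.0963]
eef_rot: [-0.001, 0.76, 0.65, -0.001]
wrist_force: [-0.9, 0.9, -0.6]
width: 0.0446
grasp_force: 0.0
```

```bash
python3 - <<'E'
from h import *
o=robot.get_obs(); print({k:np.round(o[k],4) for k in("position","width","eef_rot","wrist_force","clock")})
w,x,y,z=o["eef_rot"]; print(Ro.from_quat([x,y,z,w]).as_matrix()[:,1])
E
```

```text
{'position': array([ 0.4664, -0.001 ,  0.0963]), 'width': np.float64(0.0446), 'eef_rot': array([-0.0013,  0.7602,  0.6497, -0.0012]), 'wrist_force': array([-0.8813,  0.9229, -0.5892]), 'clock': np.float64(8.95)}
[ 0.9877982  -0.15569818 -0.00357585]
```

Emit:
carry_out(moves="-0.05 0.1 -0.1 -2 0; -0.05 0.1 -0.1 -4 0; -0.05 0.1 -0.1 -5.5 0; -0.05 0.1 -0.1 -6 0; -0.05 0.1 -0.1 -6 0")

```text
clock: 9.57
position: [0.4692, -0.0037, 0.0374]
eef_rot: [-0.0, 0.761, 0.649, 0.0]
wrist_force: [-0.0, -0.7, 0.1]
width: 0.0448
grasp_force: 0.0
```

Emit:
carry_out(moves="0.1 0 0 0 0; 0.3 0 0 0 0; 0.5 0 0 0 0; 0.8 0 0 0 0; 1 0 0 0 0")

```text
clock: 10.2
position: [0.4695, -0.004, 0.0379]
eef_rot: [0.0, 0.761, 0.648, 0.0]
wrist_force: [-2.0, 1.4, 6.0]
width: 0.0271
grasp_force: 24.7
```

Emit:
carry_out(moves="1 0 0 0 0; 1 0 0 0.3 0; 1 0 0 1.2 0; 1 0 0 2.5 0; 1 0 0 2.5 0")

```text
clock: 10.82
position: [0.4705, -0.0039, 0.0638]
eef_rot: [0.001, 0.761, 0.648, 0.001]
wrist_force: [0.3, 0.1, -0.9]
width: 0.0268
grasp_force: 24.6
```

```bash
python3 - <<'E'
from h import *
im,o=wrist("pics/w3.png"); print({k:np.round(o[k],4) for k in("position","width","grasp_force","wrist_force","clock")})
E
```

```text
{'position': array([ 0.4705, -0.0039,  0.0638]), 'width': np.float64(0.0268), 'grasp_force': np.float64(24.6492), 'wrist_force': array([ 0.2543,  0.0515, -0.8936]), 'clock': np.float64(10.825)}
```

View pics/w3.png

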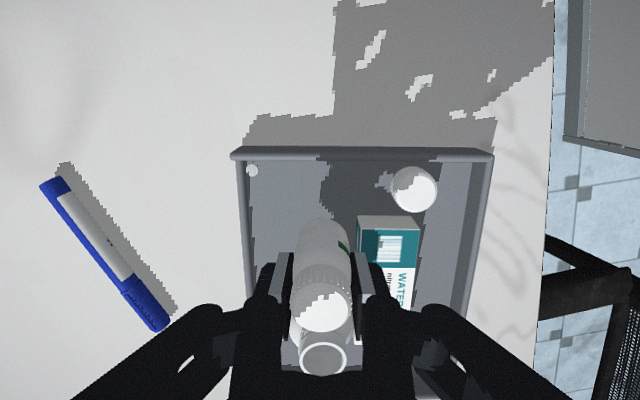

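Capped bottle is held upright between the pads (320,300), clear of carton and cap. Carry to the mat.

Emit:
carry_out(moves="1 0 0 2.5 0; 1 0 0 5 0; 1 0 2 7 0; 1 0 6 7 0; 1 0 11 7 0")

```text
clock: 11.5
position: [0.4693, 0.1058, 0.1326]
eef_rot: [0.0, 0.762, 0.647, 0.0]
wrist_force: [0.4, 0.1, -0.1]
width: 0.0269
grasp_force: 24.7
```

Emit:
carry_out(moves="1 -1 5 0 0; 1 -2 10 0 0; 1 -3 15 0 0; 1 -3 18 0 0; 1 -3 19.4 -2 0")

```text
clock: 12.12
position: [0.4395, 0.304, 0.1135]
eef_rot: [-0.0, 0.76, 0.65, 0.002]
wrist_force: [-0.1, -1.2, -0.3]
width: 0.027
grasp_force: 24.8
```

Emit:
carry_out(moves="1 0 0 -2 0; 1 0 0 -4 0; 1 0 0 -6 0; 1 0 0 -6.8 0; 1 0 0 -6.8 0")

```text
clock: 12.75
position: [0.4385, 0.2996, 0.0437]
eef_rot: [-0.0, 0.761, 0.648, -0.001]
wrist_force: [0.5, -0.1, 1.1]
width: 0.0274
grasp_force: 24.8
```

Emit:
carry_out(moves="1 0 0 -0.4 0; 1 0 0 -0.8 0; 1 0 0 -1.1 0; 1 0 0 -1.15 0; 1 0 0 -1.15 0")

```text
clock: 13.38
position: [0.4392, 0.3002, 0.0331]
eef_rot: [0.0, 0.761, 0.648, 0.0]
wrist_force: [-0.2, -0.0, 1.9]
width: 0.0269
grasp_force: 24.9
```

Emit:
carry_out(moves="0.3 0 0 0 0; 0.1 0 0 0 0; -0.1 0 0 0 0; -0.1 0 0 0 0; -0.1 0 0 2 0")

```text
clock: 14.0
position: [0.4375, 0.2989, 0.0514]
eef_rot: [-0.0, 0.761, 0.648, -0.002]
wrist_force: [0.3, -0.0, 0.6]
width: 0.0472
grasp_force: 0.0
```

Emit:
carry_out(moves="-0.2 0 0 3 0; -0.2 0 0 6 0; -0.2 0 -3 9 0.18; -0.2 0 -8 9 0.36; -0.2 0 -13 9 0.54")

```text
clock: 14.62
position: [0.4395, 0.1702, 0.1435]
eef_rot: [0.001, 0.56, 0.829, 0.001]
wrist_force: [0.7, -0.3, 0.3]
width: 0.0514
grasp_force: 0.0
```

```bash
python3 - <<'E'
from h import *
o=robot.get_obs(); print({k:np.round(o[k],4) for k in("position","joint_positions","clock")})
im=robot.get_image("side"); a=im["color"][150:400,160:480,::-1]; cv2.imwrite("pics/s4.png",cv2.resize(a,None,fx=2.2,fy=2.2))
E
```

```text
{'position': array([0.4395, 0.1702, 0.1435]), 'joint_positions': array([-0.2438,  0.1644, -0.2286,  2.0882,  0.0482,  0.8919, -0.1171]), 'clock': np.float64(14.625)}
```

View pics/s4.png

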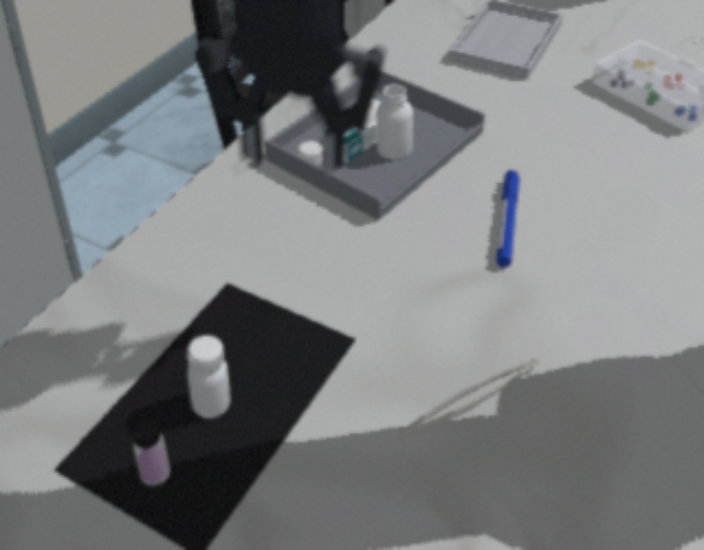

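Capped bottle (208,375) and vial (150,450) both stand on the mat. Next the open bottle, gripped along the row direction.

Emit:
carry_out(moves="-0.45 0.5 -5 0 0.18; -0.45 1 -10 0 0.36; -0.45 1.5 -15 0 0.54; -0.45 2 -19 0 0.72; -0.45 2.4 -21.5 0 0.9")

```text
clock: 15.3
position: [0.463, -0.0463, 0.1428]
eef_rot: [0.0, 0.165, 0.986, -0.0]
wrist_force: [0.3, 0.3, -1.0]
width: 0.0619
grasp_force: 0.0
```

Emit:
carry_out(moves="-0.45 0 0 0 0.13; -0.45 0 0 0 0.13; -0.45 0 0 -2 0.13; -0.45 0 0 -3.5 0.13; -0.45 0 0 -3.5 0.13")

```text
clock: 15.92
position: [0.4615, -0.0432, 0.1063]
eef_rot: [-0.002, 0.101, 0.995, -0.0]
wrist_force: [-0.6, -0.1, 0.3]
width: 0.0624
grasp_force: 0.0
```

```bash
python3 - <<'E'
from h import *
for i in range(3):
    o=robot.get_obs(); print({k:np.round(o[k],4) for k in("position","width","clock")}); robot.get_image("wrist")
w,x,y,z=o["eef_rot"]; v=Ro.from_quat([x,y,z,w]).as_matrix()[:,1]; print(np.degrees(np.arctan2(v[1],v[0])))
E
```

```text
{'position': array([ 0.4615, -0.0432,  0.1063]), 'width': np.float64(0.0624), 'clock': np.float64(15.925)}
{'position': array([ 0.4624, -0.0433,  0.1072]), 'width': np.float64(0.062), 'clock': np.float64(15.975)}
{'position': array([ 0.463 , -0.0435,  0.1077]), 'width': np.float64(0.0618), 'clock': np.float64(16.025)}
78.37088622511321
```

Emit:
carry_out(moves="-0.45 0 -0.1 -3 0.04; -0.45 0 -0.1 -5.5 0.04; -0.45 0 -0.1 -7.5 0.04; -0.45 0 -0.1 -8.3 0.04; -0.45 0 -0.1 -8.3 0.04")

```text
clock: 16.7
position: [0.4633, -0.0448, 0.0249]
eef_rot: [-0.0, 0.081, 0.997, 0.0]
wrist_force: [-0.1, -0.5, 0.6]
width: 0.0619
grasp_force: 0.0
```

Emit:
carry_out(moves="-0.2 0 0 0 0; 0 0 0 0 0; 0.2 0 0 0 0; 0.4 0 0 0 0; 0.6 0 0 0 0")

```text
clock: 17.32
position: [0.4638, -0.0448, 0.0256]
eef_rot: [0.001, 0.081, 0.997, -0.0]
wrist_force: [-1.2, 0.4, 5.9]
width: 0.0358
grasp_force: 25.0
```

Emit:
carry_out(moves="0.8 0 0 0 0; 0.8 0 0 0.3 0; 0.8 0 0 1.2 0; 0.8 0 0 2.5 0; 0.8 0 0 4 0")

```text
clock: 17.95
position: [0.463, -0.0448, 0.0657]
eef_rot: [0.0, 0.081, 0.997, 0.0]
wrist_force: [-0.2, 1.1, -1.3]
width: 0.0357
grasp_force: 25.1
```

Emit:
carry_out(moves="0.8 0 0 2.5 0; 0.8 0 1 5 0; 0.8 0 4 6 0; 0.8 0 9 6 0; 0.8 -0.5 14 6 0")

```text
clock: 18.58
position: [0.459, 0.0963, 0.1265]
eef_rot: [0.002, 0.082, 0.997, 0.0]
wrist_force: [0.1, -0.4, -0.5]
width: 0.0359
grasp_force: 25.1
```

Emit:
carry_out(moves="0.8 -1 5 0 0; 0.8 -1.8 9 0 0; 0.8 -1.8 11.5 -1 0; 0.8 -1.8 13 -3 0; 0.8 -1.8 13 -5 0")

```text
clock: 19.2
position: [0.4405, 0.2276, 0.0757]
eef_rot: [0.001, 0.08, 0.997, 0.001]
wrist_force: [0.3, -0.9, -0.7]
width: 0.0354
grasp_force: 25.1
```

Emit:
carry_out(moves="0.8 0 0 -1 0; 0.8 0 0 -3 0; 0.8 0 0 -4.2 0; 0.8 0 0 -4.7 0; 0.8 0 0 -4.7 0")

```text
clock: 19.82
position: [0.4402, 0.2251, 0.0279]
eef_rot: [-0.0, 0.081, 0.997, -0.0]
wrist_force: [-0.5, 0.2, 0.1]
width: 0.0359
grasp_force: 25.1
```

Emit:
carry_out(moves="0.8 0 0 -0.3 0; 0.8 0 0 -0.6 0; 0.8 0 0 -0.75 0; 0.8 0 0 -0.75 0; 0.8 0 0 -0.75 0")

```text
clock: 20.45
position: [0.4402, 0.2253, 0.0206]
eef_rot: [0.0, 0.081, 0.997, -0.0]
wrist_force: [-0.7, -0.3, 4.4]
width: 0.0359
grasp_force: 25.5
```

Emit:
carry_out(moves="0.1 0 0 0 0; -0.1 0 0 0 0; -0.3 0 0 0 0; -0.35 0 0 0 0; -0.35 0 0 2 0")

```text
clock: 21.08
position: [0.4385, 0.2243, 0.0391]
eef_rot: [-0.002, 0.081, 0.997, -0.001]
wrist_force: [-0.0, 0.8, -0.1]
width: 0.058
grasp_force: 0.0
```

Emit:
carry_out(moves="-0.35 0 0 3 0; -0.35 0 0 7 0; -0.35 0.5 -2 10 0; -0.35 1 -6 11 -0.18; -0.35 2 -11 12 -0.36")

```text
clock: 21.7
position: [0.4602, 0.1154, 0.1612]
eef_rot: [0.001, 0.26, 0.966, 0.001]
wrist_force: [0.6, -0.3, 0.3]
width: 0.0576
grasp_force: 0.0
```

Emit:
carry_out(moves="-0.35 1 -5 0 -0.18; -0.35 2 -9 0 -0.36; -0.35 3 -12 0 -0.54; -0.35 4 -14 0 -0.72; -0.35 4.4 -16 0 -0.9")

```text
clock: 22.32
position: [0.5045, -0.0457, 0.1603]
eef_rot: [0.0, 0.655, 0.755, 0.0]
wrist_force: [0.5, -0.5, -0.8]
width: 0.0578
grasp_force: 0.0
```

Emit:
carry_out(moves="-0.35 0 0 0 -0.18; -0.35 0 0 0 -0.31; -0.35 0 0 0 -0.31; -0.35 0 0 0 -0.31; -0.35 0 0 0 -0.31")

```text
clock: 22.95
position: [0.504, -0.0447, 0.1602]
eef_rot: [-0.0, 0.762, 0.648, -0.0]
wrist_force: [-0.3, -0.2, -0.2]
width: 0.0574
grasp_force: 0.0
```

```bash
python3 - <<'E'
from h import *
import pickle
im,o=wrist("pics/w5.png"); pickle.dump(im,open("w5.pkl","wb")); c=im["color"].astype(int)
print({k:np.round(o[k],4) for k in("position","width","clock","joint_positions")})
w,x,y,z=o["eef_rot"]; v=Ro.from_quat([x,y,z,w]).as_matrix()[:,1]; print(np.degrees(np.arctan2(v[1],v[0])))
uv,P=cloud(im)
k=(P[:,2]>.0275)&(P[:,2]<.034)&(P[:,0]>.46)&(P[:,0]<.55)&(P[:,1]<.05)
m=np.zeros((400,640),np.uint8); m[uv[k,1],uv[k,0]]=1
n,l,s,_=cv2.connectedComponentsWithStats(m); i=1+s[1:,4].argmax(); q=np.argwhere(l==i)[:,::-1]
print(s[i],cv2.minAreaRect(np.float32(world(im,q,z=.03)[:,:2]*1000)))
im=robot.get_image("side"); a=im["color"][150:400,160:480,::-1]; b=cv2.imread("pics/w5.png")
cv2.imwrite("pics/j5.png",np.hstack([cv2.resize(a,(384,300)),cv2.resize(b,(416,300))]))
E
```

```text
{'position': array([ 0.504 , -0.0447,  0.1602]), 'width': np.float64(0.0574), 'clock': np.float64(22.95), 'joint_positions': array([-0.0169,  0.1943,  0.0261,  2.0076, -0.0063,  0.9398, -0.1485])}
-9.223313896203033
[ 302  142   42   95 3807] ((504.35247802734375, -44.70671463012695), (84.82742309570312, 34.653987884521484), 79.7130355834961)
```

View pics/j5.png

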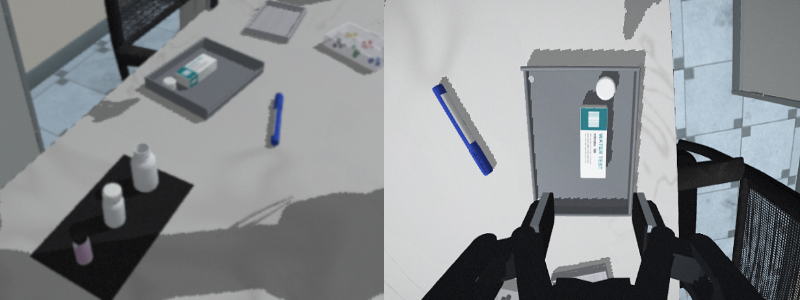

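All three stand on the mat; carton measured at (504,-45) mm, directly under the tool. Descend, grip at 35 mm width.

Emit:
carry_out(moves="-0.35 0 0 -4 -0.02; -0.35 0 0 -8 -0.02; -0.35 0 0 -12 -0.02; -0.35 0 0 -14 -0.02; -0.35 0 0 -14.6 -0.02")

```text
clock: 23.68
position: [0.5029, -0.0447, 0.0129]
eef_rot: [-0.001, 0.768, 0.64, -0.001]
wrist_force: [-0.2, -0.2, 1.2]
width: 0.0578
grasp_force: 0.0
```

Emit:
carry_out(moves="-0.35 0 0 0 0; 0 0 0 0 0; 0.2 0 0 0 0; 0.5 0 0 0 0; 0.8 0 0 0 0", squeeze=30)

```text
clock: 24.3
position: [0.5054, -0.0448, 0.0156]
eef_rot: [0.001, 0.769, 0.64, 0.001]
wrist_force: [-1.2, -0.5, 5.6]
width: 0.0341
grasp_force: 30.8
```

Emit:
carry_out(moves="0.8 0 0 0 0; 0.8 0 0 0.3 0; 0.8 0 0 1.2 0; 0.8 0 0 2.5 0; 0.8 0 0 4 0")

```text
clock: 24.92
position: [0.504, -0.0448, 0.0552]
eef_rot: [-0.0, 0.768, 0.64, -0.0]
wrist_force: [-0.2, 0.1, -0.5]
width: 0.0344
grasp_force: 30.0
```

Emit:
carry_out(moves="0.8 0 -1 2 0; 0.8 -1 -5 3 0.05; 0.8 -2 -10 3 0.12; 0.8 -3.5 -15 3 0.18; 0.8 -5 -20 3 0.24")

```text
clock: 25.55
position: [0.4541, -0.2464, 0.0856]
eef_rot: [0.001, 0.685, 0.728, 0.0]
wrist_force: [0.1, -0.5, -0.7]
width: 0.0343
grasp_force: 30.0
```

Emit:
carry_out(moves="0.8 -0.4 -4 0 0; 0.8 -0.7 -7 0 0; 0.8 -0.7 -7.9 0 0; 0.8 -0.7 -7.9 0 0; 0.8 -0.7 -7.9 0 0")

```text
clock: 26.18
position: [0.4477, -0.3216, 0.0842]
eef_rot: [-0.001, 0.685, 0.728, 0.001]
wrist_force: [0.2, 0.4, -0.7]
width: 0.0342
grasp_force: 30.0
```

```bash
python3 - <<'E'
from h import *
im,o=wrist("pics/w6.png")
print({k:np.round(o[k],4) for k in("position","width","clock")})
w,x,y,z=o["eef_rot"]; v=Ro.from_quat([x,y,z,w]).as_matrix()[:,1]; print(np.degrees(np.arctan2(v[1],v[0])))
for n in("scene","side"):
    im=robot.get_image(n); uv,P=cloud(im)
    k=(P[:,2]>.012)&(P[:,2]<.02)&(P[:,0]>.37)&(P[:,0]<.53)&(P[:,1]<-.22)&(P[:,1]>-.43)
    print(n,k.sum(),cv2.minAreaRect(np.float32(P[k,:2]*1000)))
a=im["color"][90:240,280:480,::-1]; b=cv2.imread("pics/w6.png")
cv2.imwrite("pics/j6.png",np.hstack([cv2.resize(a,(384,288)),cv2.resize(b,(416,288))]))
E
```

```text
{'position': array([ 0.4477, -0.3216,  0.0842]), 'width': np.float64(0.0342), 'clock': np.float64(26.175)}
3.468899915434734
scene 284 ((445.6126708984375, -324.48370361328125), (103.86268615722656, 150.0909423828125), 4.506673336029053)
side 224 ((445.5835266113281, -324.0382995605469), (99.77898406982422, 154.3177947998047), 3.5381343364715576)
```

View pics/j6.png

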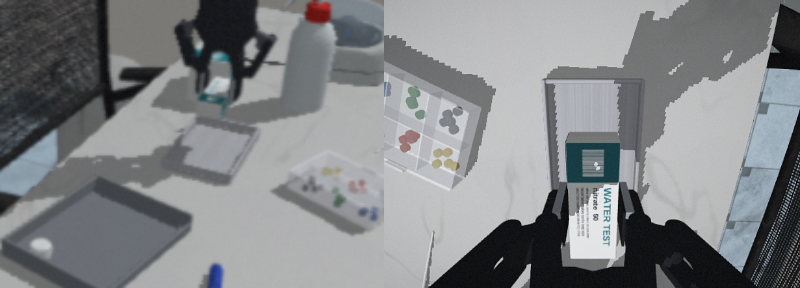

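Carton is held centred above the tray. Lower onto the tray floor.

Emit:
carry_out(moves="0.8 0 -0.1 -2 0; 0.8 -0.1 -0.1 -4 0; 0.8 -0.1 -0.1 -5.5 0; 0.8 -0.1 -0.1 -6.5 0; 0.8 -0.1 -0.1 -6.7 0")

```text
clock: 26.95
position: [0.4458, -0.3244, 0.0166]
eef_rot: [-0.001, 0.686, 0.727, -0.0]
wrist_force: [0.3, 0.3, -0.4]
width: 0.0343
grasp_force: 30.0
```

Emit:
carry_out(moves="0.8 0 0 -0.3 0; 0.8 0 0 -0.6 0; 0.8 0 0 -0.65 0; 0.8 0 0 -0.65 0; 0.8 0 0 -0.65 0")

```text
clock: 27.58
position: [0.4467, -0.3253, 0.0116]
eef_rot: [0.001, 0.686, 0.727, 0.0]
wrist_force: [-0.8, -0.8, 5.7]
width: 0.0344
grasp_force: 30.7
```

Emit:
carry_out(moves="0.1 0 0 0 0; 0 0 0 0 0; -0.2 0 0 0 0; -0.25 0 0 0 0; -0.25 0 0 1 0")

```text
clock: 28.2
position: [0.4452, -0.3243, 0.0203]
eef_rot: [-0.001, 0.686, 0.727, -0.0]
wrist_force: [0.1, 1.5, -0.8]
width: 0.0533
grasp_force: 0.0
```

Emit:
carry_out(moves="-0.25 0 0 2 0; -0.25 0 0 5 0; -0.25 0 0 9 0; -0.25 0 0 13 0; -0.25 0 0 13 0")

```text
clock: 28.82
position: [0.449, -0.3269, 0.1556]
eef_rot: [0.005, 0.686, 0.727, 0.001]
wrist_force: [0.7, -0.4, 0.1]
width: 0.0533
grasp_force: 0.0
```

```bash
python3 - <<'E'
from h import *
im,o=wrist("pics/w7.png"); print({k:np.round(o[k],4) for k in("position","width","clock")})
for n,im in(("wrist",im),("scene",robot.get_image("scene")),("side",robot.get_image("side"))):
    uv,P=cloud(im); k0=(P[:,0]>.37)&(P[:,0]<.53)&(P[:,1]<-.22)&(P[:,1]>-.43)
    for lo,hi in((.012,.02),(.0215,.032)):
        k=k0&(P[:,2]>lo)&(P[:,2]<hi); print(n,k.sum(),np.round(P[k].mean(0),4),cv2.minAreaRect(np.float32(P[k,:2]*1000)))
# things on the mat, side view
k=(P[:,2]>.02)&(P[:,2]<.09)&(P[:,0]>.35)&(P[:,0]<.53)&(P[:,1]>.17)&(P[:,1]<.42); Q=P[k]
import scipy.cluster.hierarchy as H
L=H.fcluster(H.linkage(Q[:,:2],"single"),.008,"distance")
for i in set(L):
    s=Q[L==i]
    if len(s)>20:
        t=s[s[:,2]>s[:,2].max()-.006]; print(len(s),"maxz",s[:,2].max().round(4),"top c",((t.min(0)+t.max(0))/2).round(4))
E
```

```text
{'position': array([ 0.449 , -0.3269,  0.1556]), 'width': np.float64(0.0533), 'clock': np.float64(28.825)}
wrist 2584 [ 0.4466 -0.3167  0.0148] ((447.74298095703125, -324.67791748046875), (100.61776733398438, 150.1932373046875), 3.455688714981079)
wrist 3871 [ 0.4463 -0.3237  0.0254] ((446.3775634765625, -325.94140625), (35.31485366821289, 85.34624481201172), 3.303286552429199)
scene 410 [ 0.4399 -0.3268  0.0158] ((445.6297607421875, -324.73919677734375), (104.14764404296875, 149.11236572265625), 3.1800310611724854)
scene 378 [ 0.4425 -0.3262  0.0264] ((444.13427734375, -325.89404296875), (39.53541946411133, 86.49793243408203), 3.0906286239624023)
side 287 [ 0.4423 -0.3146  0.0152] ((445.9662780761719, -323.7792053222656), (100.95054626464844, 156.3303680419922), 3.420842170715332)
side 225 [ 0.4433 -0.3219  0.0261] ((444.0411071777344, -325.4394226074219), (35.19763946533203, 88.17655181884766), 4.10712194442749)
292 maxz 0.0551 top c [0.4365 0.369  0.0522]
478 maxz 0.0692 top c [0.4368 0.3003 0.0663]
619 maxz 0.0786 top c [0.4394 0.2258 0.0756]
```

Carton lies in the tray within ~2 mm; the three on the mat are where I released them. Return, open bottle first.

Emit:
carry_out(moves="-0.25 0 5 0 0; -0.25 0 11 0 0.18; -0.3 0 17 0 0.36; -0.4 0 23 0 0.54; -0.45 0 29 0 0.72")

```text
clock: 29.6
position: [0.4444, -0.0329, 0.1493]
eef_rot: [-0.001, 0.384, 0.924, -0.001]
wrist_force: [1.2, 0.8, 0.3]
width: 0.0617
grasp_force: 0.0
```

Emit:
carry_out(moves="-0.45 0 6 0 0.18; -0.45 0 12 0 0.36; -0.45 0 18 0 0.54; -0.45 0 23 0 0.63; -0.45 -0.6 26 0 0.63")

```text
clock: 30.22
position: [0.4384, 0.228, 0.1494]
eef_rot: [-0.001, 0.079, 0.997, 0.0]
wrist_force: [0.1, 0.1, 0.6]
width: 0.0621
grasp_force: 0.0
```

Emit:
carry_out(moves="-0.45 0 0 0 0; -0.45 0 0 0 0; -0.45 0 0 0 0; -0.45 0 0 0 0; -0.45 0 0 0 0")

```text
clock: 30.85
position: [0.4403, 0.2244, 0.1508]
eef_rot: [0.0, 0.082, 0.997, -0.0]
wrist_force: [0.0, 0.3, -0.7]
width: 0.0622
grasp_force: 0.0
```

```bash
cat >> h.py <<'E'
def rep():
    a=[]
    for i in range(4): o=robot.get_obs(); a.append(o["position"]); robot.get_image("wrist")
    w,x,y,z=o["eef_rot"]; v=Ro.from_quat([x,y,z,w]).as_matrix()[:,1]
    print(np.round(a,4).tolist(),np.degrees(np.arctan2(v[1],v[0])).round(2),o["width"],o["clock"])
E
python3 -c "from h import *; rep()"
```

```text
[[0.4403, 0.2244, 0.1508], [0.4403, 0.2247, 0.1509], [0.4402, 0.2248, 0.1509], [0.4402, 0.225, 0.1509]] 80.64 0.06217941436247342 31.0
```

Emit:
carry_out(moves="-0.45 0 0 -3 0; -0.45 0 0 -7 0; -0.45 0 0 -10.5 0; -0.45 0 0 -12.5 0; -0.45 0 0 -13.05 0")

```text
clock: 31.68
position: [0.4389, 0.2247, 0.0189]
eef_rot: [-0.001, 0.081, 0.997, -0.001]
wrist_force: [0.8, -0.6, 0.5]
width: 0.062
grasp_force: 0.0
```

Emit:
carry_out(moves="-0.2 0 0 0 0; 0 0 0 0 0; 0.2 0 0 0 0; 0.4 0 0 0 0; 0.6 0 0 0 0", squeeze=25)

```text
clock: 32.3
position: [0.4411, 0.2257, 0.0216]
eef_rot: [0.001, 0.081, 0.997, 0.0]
wrist_force: [-0.5, -0.3, 6.4]
width: 0.036
grasp_force: 25.2
```

Emit:
carry_out(moves="0.8 0 0 0 0; 0.8 0 0 1 0; 0.8 0 0 4 0; 0.8 0 0 8 0; 0.8 0 -2 11 0")

```text
clock: 32.92
position: [0.4403, 0.2072, 0.1325]
eef_rot: [0.001, 0.08, 0.997, 0.001]
wrist_force: [0.2, -0.0, -0.4]
width: 0.0361
grasp_force: 25.3
```

Emit:
carry_out(moves="0.8 0.5 -5 0 0; 0.8 1 -10 0 0; 0.8 1.5 -15 0 0; 0.8 2 -20 0 0; 0.8 2.3 -24 0 0")

```text
clock: 33.55
position: [0.4629, -0.0371, 0.1307]
eef_rot: [0.0, 0.082, 0.997, -0.0]
wrist_force: [0.3, 0.2, -0.8]
width: 0.0361
grasp_force: 25.2
```

Emit:
carry_out(moves="0.8 0 -1 0 0; 0.8 0 -1 -1 0; 0.8 0 -1 -4 0; 0.8 0 -1 -7 0; 0.8 0 -1 -7 0")

```text
clock: 34.17
position: [0.46, -0.0422, 0.0578]
eef_rot: [-0.004, 0.079, 0.997, 0.001]
wrist_force: [-1.1, -0.4, -0.1]
width: 0.036
grasp_force: 25.3
```

```bash
python3 -c "from h import *; rep()"
```

```text
[[0.46, -0.0422, 0.0578], [0.4616, -0.0426, 0.0592], [0.463, -0.0431, 0.0603], [0.4638, -0.0435, 0.061]] 80.78 0.03559057360886866 34.325
```

Emit:
carry_out(moves="0.8 0 0 -1 0; 0.8 0 0 -2 0; 0.8 0 0 -3 0; 0.8 0 0 -3.4 0; 0.8 0 0 -3.5 0")

```text
clock: 35.0
position: [0.4622, -0.0449, 0.0265]
eef_rot: [-0.002, 0.082, 0.997, -0.0]
wrist_force: [-7.4, 0.3, 21.0]
width: 0.0357
grasp_force: 27.3
```

Emit:
carry_out(moves="0.8 0 0 0 0; 0.1 0 0 0 0; -0.1 0 0 0 0; -0.4 0 0 0 0; -0.4 0 0 1 0")

```text
clock: 35.62
position: [0.462, -0.0447, 0.0347]
eef_rot: [-0.001, 0.081, 0.997, 0.0]
wrist_force: [-0.5, 0.3, 0.2]
width: 0.0598
grasp_force: 0.0
```

Emit:
carry_out(moves="-0.4 0 0 3 0; -0.4 0 0 7 0; -0.4 0 0 11 0; -0.4 0 5 12 -0.18; -0.4 0 10 12 -0.36")

```text
clock: 36.25
position: [0.4649, 0.0507, 0.1576]
eef_rot: [0.002, 0.254, 0.967, 0.001]
wrist_force: [0.1, 0.1, -0.7]
width: 0.0601
grasp_force: 0.0
```

Emit:
carry_out(moves="-0.2 -0.5 5 0 -0.18; -0.1 -1 10 0 -0.36; -0.1 -1.5 15 0 -0.54; -0.1 -2 20 0 -0.72; -0.1 -2.4 24.5 0 -0.9")

```text
clock: 36.88
position: [0.4394, 0.2948, 0.1559]
eef_rot: [0.0, 0.63, 0.777, 0.0]
wrist_force: [1.9, -0.4, -0.6]
width: 0.0469
grasp_force: 0.0
```

Emit:
carry_out(moves="-0.1 0 0 0 -0.18; -0.1 0 0 0 -0.3; -0.1 0 0 0 -0.3; -0.1 0 0 0 -0.3; -0.1 0 0 0 -0.3")

```text
clock: 37.5
position: [0.4397, 0.2929, 0.1554]
eef_rot: [-0.0, 0.736, 0.676, 0.0]
wrist_force: [-0.0, -0.0, 0.7]
width: 0.0466
grasp_force: 0.0
```

```bash
python3 -c "from h import *; rep()"
```

```text
[[0.4397, 0.2929, 0.1554], [0.4397, 0.293, 0.1554], [0.4397, 0.2929, 0.1553], [0.4397, 0.293, 0.1553]] -4.89 0.04682975405865095 37.65
```

Emit:
carry_out(moves="-0.1 0 0.7 0 -0.07; -0.1 0 0.7 -2 -0.07; -0.1 0 0.7 -5 -0.07; -0.1 0 0.7 -8 -0.07; -0.1 0 0.7 -9 -0.07")

```text
clock: 38.33
position: [0.4383, 0.2991, 0.0633]
eef_rot: [-0.0, 0.76, 0.65, -0.002]
wrist_force: [-0.1, 0.4, 0.2]
width: 0.0471
grasp_force: 0.0
```

Emit:
carry_out(moves="-0.1 0 0 -1 0; -0.1 0 0 -2.5 0; -0.1 0 0 -3.2 0; -0.1 0 0 -3.2 0; -0.1 0 0 -3.2 0")

```text
clock: 38.95
position: [0.44, 0.3004, 0.0336]
eef_rot: [0.0, 0.76, 0.65, 0.0]
wrist_force: [0.4, -0.8, 0.5]
width: 0.0473
grasp_force: 0.0
```

Emit:
carry_out(moves="0.1 0 0 0 0; 0.3 0 0 0 0; 0.5 0 0 0 0; 0.8 0 0 0 0; 1 0 0 0 0")

```text
clock: 39.58
position: [0.4398, 0.3005, 0.0337]
eef_rot: [-0.0, 0.76, 0.65, 0.0]
wrist_force: [-0.9, 0.1, 6.2]
width: 0.027
grasp_force: 24.7
```

Emit:
carry_out(moves="1 0 0 0 0; 1 0 0 1 0; 1 0 0 4 0; 1 0 0 7 0; 1 0 -2 11 0")

```text
clock: 40.2
position: [0.4386, 0.2812, 0.1437]
eef_rot: [-0.001, 0.759, 0.651, -0.0]
wrist_force: [0.9, 0.1, -1.4]
width: 0.0271
grasp_force: 24.7
```

```bash
python3 - <<'E'
from h import *
rep()
im=robot.get_image("side"); a=im["color"][150:400,160:480,::-1]; cv2.imwrite("pics/s8.png",cv2.resize(a,None,fx=2.2,fy=2.2))
uv,P=cloud(im); k=(P[:,2]>.03)&(P[:,2]<.09)&(P[:,0]>.40)&(P[:,0]<.51)&(P[:,1]>-.13)&(P[:,1]<.05); Q=P[k]
t=Q[Q[:,2]>Q[:,2].max()-.006]; print(Q[:,2].max(),(t.min(0)+t.max(0))/2)
s=Q[(Q[:,2]<.05)]; print(s.min(0),s.max(0))
E
```

```text
[[0.4386, 0.2812, 0.1437], [0.4426, 0.2789, 0.1492], [0.4431, 0.2797, 0.1476], [0.4417, 0.2799, 0.1457]] -9.03 0.026778975166339022 40.35
0.08344091264734149 [ 0.45987974 -0.04439768  0.08049982]
[ 0.44046548 -0.04931611  0.03000846] [ 0.47518014 -0.02488189  0.04998956]
```

View pics/s8.png

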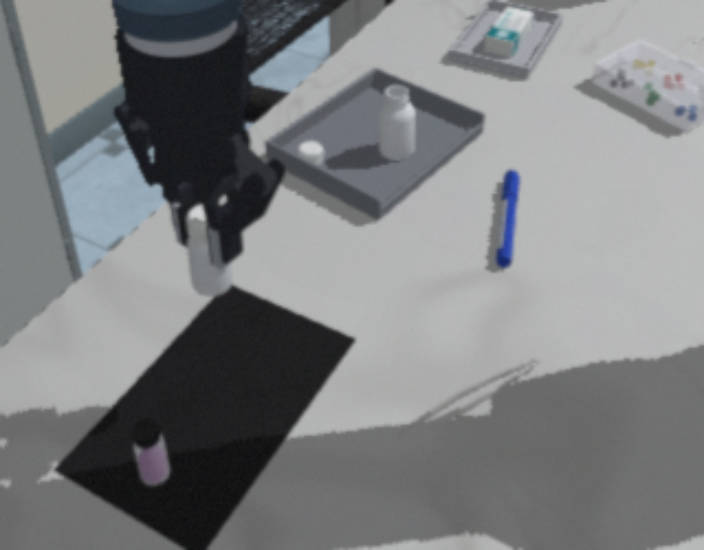

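Open bottle stands in its place (397,130), upright, ~3 mm from start. Bring the capped bottle.

Emit:
carry_out(moves="1 0.5 -5 0 0; 1 1 -10 0 0; 1 1.5 -15 0 0; 1 2 -20 0 0; 1 2.5 -25 0 0")

```text
clock: 41.08
position: [0.4634, 0.0291, 0.1417]
eef_rot: [-0.001, 0.759, 0.651, -0.001]
wrist_force: [1.3, -0.4, 0.7]
width: 0.0273
grasp_force: 24.7
```

Emit:
carry_out(moves="1 0.5 -3.4 0 0; 1 0.5 -3.4 -1 0; 1 0.5 -3.4 -4 0; 1 0.5 -3.4 -7 0; 1 0.5 -3.4 -7 0")

```text
clock: 41.7
position: [0.4657, -0.0022, 0.0699]
eef_rot: [-0.003, 0.759, 0.651, -0.003]
wrist_force: [0.1, -0.5, -0.3]
width: 0.0268
grasp_force: 24.8
```

```bash
python3 -c "from h import *; rep()"
```

```text
[[0.4657, -0.0022, 0.0699], [0.4675, -0.0024, 0.0715], [0.469, -0.0026, 0.0727], [0.47, -0.0028, 0.0736]] -8.82 0.02681042902728928 41.85
```

Emit:
carry_out(moves="1 0 0 -1 0; 1 0 0 -2 0; 1 0 0 -3 0; 1 0 0 -3.3 0; 1 0 0 -3.4 0")

```text
clock: 42.52
position: [0.4694, -0.0039, 0.0388]
eef_rot: [-0.0, 0.76, 0.65, -0.0]
wrist_force: [-0.7, 0.0, -1.3]
width: 0.0271
grasp_force: 24.8
```

Emit:
carry_out(moves="1 0 0 0 0; 0.4 0 0 0 0; 0.2 0 0 0 0; 0 0 0 0 0; 0 0 0 1 0")

```text
clock: 43.15
position: [0.4688, -0.0039, 0.049]
eef_rot: [-0.001, 0.76, 0.65, -0.001]
wrist_force: [0.2, -0.1, -0.3]
width: 0.0425
grasp_force: 0.0
```

Emit:
carry_out(moves="0 0 0 3 0; 0 0 0 6 0; 0 0 0 10 0; 0 0 5 11 -0.18; 0 0 10 11 -0.36")

```text
clock: 43.78
position: [0.4715, 0.0922, 0.1618]
eef_rot: [0.001, 0.862, 0.507, 0.002]
wrist_force: [-1.1, 0.6, -0.1]
width: 0.0426
grasp_force: 0.0
```

Emit:
carry_out(moves="0.05 -0.5 5 0 -0.18; 0.05 -1 10 0 -0.25; 0.05 -2 16 0 -0.25; 0.05 -3 22 0 -0.25; 0.05 -3 27.4 0 -0.25")

```text
clock: 44.4
position: [0.4387, 0.368, 0.1601]
eef_rot: [-0.0, 0.916, 0.401, 0.0]
wrist_force: [0.2, -0.5, -0.2]
width: 0.0408
grasp_force: 0.0
```

Emit:
carry_out(moves="0.05 0 0 0 0; 0.05 0 0 0 0; 0.05 0 0 0 0; 0.05 0 0 0 0; 0.05 0 0 0 0")

```text
clock: 45.02
position: [0.4403, 0.3645, 0.1593]
eef_rot: [0.0, 0.917, 0.399, -0.0]
wrist_force: [0.4, -0.1, 0.1]
width: 0.0404
grasp_force: 0.0
```

```bash
python3 -c "from h import *; rep()"
```

```text
[[0.4403, 0.3645, 0.1593], [0.4402, 0.3647, 0.1593], [0.4401, 0.365, 0.1593], [0.44, 0.3652, 0.1592]] -42.88 0.04070066474961162 45.175
```

Emit:
carry_out(moves="0.05 -0.1 0.5 -3 -0.02; 0.05 -0.1 0.5 -6 -0.02; 0.05 -0.1 0.5 -9 -0.02; 0.05 -0.1 0.5 -9 -0.02; 0.05 -0.1 0.5 -9 -0.02")

```text
clock: 45.85
position: [0.4394, 0.3712, 0.0702]
eef_rot: [-0.0, 0.92, 0.391, 0.001]
wrist_force: [-0.1, -0.2, 0.4]
width: 0.0407
grasp_force: 0.0
```

Emit:
carry_out(moves="0.05 0 0 -1.5 0; 0.05 0 0 -3.5 0; 0.05 0 0 -5 0; 0.05 0 0 -5.1 0; 0.05 0 0 -5.1 0")

```text
clock: 46.48
position: [0.4388, 0.3705, 0.0179]
eef_rot: [0.0, 0.92, 0.391, -0.0]
wrist_force: [-1.3, 0.6, -0.5]
width: 0.0408
grasp_force: 0.0
```

Emit:
carry_out(moves="0.3 0 0 0 0; 0.5 0 0 0 0; 0.7 0 0 0 0; 0.9 0 0 0 0; 1 0 0 0 0")

```text
clock: 47.1
position: [0.4394, 0.371, 0.0189]
eef_rot: [-0.0, 0.921, 0.391, 0.001]
wrist_force: [-0.4, 0.2, 3.5]
width: 0.0203
grasp_force: 24.7
```

Emit:
carry_out(moves="1 0 0 0 0; 1 0 0 1 0; 1 0 0 5 0; 1 0 0 9 0; 1 0 -2 13 0")

```text
clock: 47.72
position: [0.4377, 0.3519, 0.1494]
eef_rot: [-0.001, 0.92, 0.392, -0.0]
wrist_force: [1.5, -0.8, 0.2]
width: 0.0201
grasp_force: 24.5
```

```bash
python3 -c "from h import *; rep(); print(robot.get_obs()['grasp_force'])"
```

```text
[[0.4377, 0.3519, 0.1494], [0.4415, 0.3498, 0.1548], [0.4419, 0.3504, 0.1529], [0.4405, 0.3504, 0.1507]] -44.11 0.020035479649304952 47.875
24.51052486896515
```

Emit:
carry_out(moves="1 0.2 -5 0 0; 1 0.4 -10 0 0; 1 0.6 -15 0 0; 1 0.8 -20 0 0; 1 1 -25 0 0")

```text
clock: 48.55
position: [0.4471, 0.0991, 0.1464]
eef_rot: [-0.0, 0.92, 0.391, -0.002]
wrist_force: [0.4, 0.3, -0.4]
width: 0.0202
grasp_force: 24.5
```

Emit:
carry_out(moves="1 0.2 -5 0 0; 1 0.4 -10 0 0; 1 0.5 -15 0 0; 1 0.5 -18 0 0; 1 0.5 -18.9 0 0")

```text
clock: 49.18
position: [0.4523, -0.09, 0.1466]
eef_rot: [-0.001, 0.921, 0.389, -0.002]
wrist_force: [0.4, 0.7, -0.5]
width: 0.0202
grasp_force: 24.6
```

Emit:
carry_out(moves="1 0 0 0 0; 1 0 0 -2 0; 1 0 0 -5 0; 1 0 0 -9 0; 1 0 0 -9 0")

```text
clock: 49.8
position: [0.4504, -0.0856, 0.0553]
eef_rot: [-0.003, 0.92, 0.392, -0.004]
wrist_force: [0.6, 0.8, -0.1]
width: 0.0199
grasp_force: 24.6
```

```bash
python3 - <<'E'
from h import *
rep()
im,o=wrist("pics/w9.png"); b=cv2.imread("pics/w9.png"); a=robot.get_image("side")["color"][140:250,260:430,::-1]
cv2.imwrite("pics/j9.png",np.hstack([cv2.resize(a,(400,260)),cv2.resize(b,(400,260))]))
E
```

```text
[[0.4504, -0.0856, 0.0553], [0.4524, -0.0863, 0.0571], [0.4541, -0.0869, 0.0585], [0.4551, -0.0874, 0.0593]] -43.89 0.020206419980179476 49.95
```

View pics/j9.png

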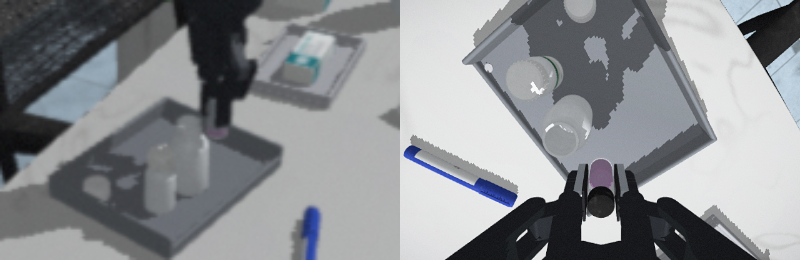

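Both bottles stand in the bay; vial hangs over its spot. Lower and release.

Emit:
carry_out(moves="1 0 0 -1 0; 1 0 0 -2 0; 1 0 0 -3 0; 1 0 0 -3.4 0; 1 0 0 -3.5 0")

```text
clock: 50.72
position: [0.4529, -0.0884, 0.0238]
eef_rot: [-0.001, 0.921, 0.391, -0.002]
wrist_force: [-5.0, 0.9, 17.7]
width: 0.0201
grasp_force: 26.0
```

Emit:
carry_out(moves="1 0 0 0 0; 0.5 0 0 0 0; 0.2 0 0 0 0; 0.1 0 0 0 0; 0.1 0 0 1 0")

```text
clock: 51.35
position: [0.453, -0.0884, 0.0328]
eef_rot: [-0.001, 0.921, 0.391, -0.001]
wrist_force: [0.1, 0.7, -0.9]
width: 0.0378
grasp_force: 0.0
```

Emit:
carry_out(moves="0.1 0 0 3 0; 0.1 0 0 7 0; 0.1 0 0 12 0; 0.1 2 -2 15 0; 0.1 5 -4 18 0")

```text
clock: 51.98
position: [0.5038, -0.1288, 0.2154]
eef_rot: [0.0, 0.92, 0.391, 0.001]
wrist_force: [0.1, 0.4, -0.1]
width: 0.0386
grasp_force: 0.0
```

Emit:
carry_out(moves="0 4 0 2 0; 0 8 0 2 0; 0 12 0 2 0; 0 14 0 2 0; 0 14 0 2 0")

```text
clock: 52.6
position: [0.6447, -0.1279, 0.2332]
eef_rot: [-0.0, 0.92, 0.391, 0.0]
wrist_force: [0.1, 0.8, 0.1]
width: 0.0425
grasp_force: 0.0
```

```bash
python3 - <<'E'
from h import *
import pickle, scipy.cluster.hierarchy as H
rep()
def run(im):
    uv,P=cloud(im); k=(P[:,2]>.033)&(P[:,2]<.09)&(P[:,0]>.40)&(P[:,0]<.51)&(P[:,1]>-.13)&(P[:,1]<.05); Q=P[k]
    L=H.fcluster(H.linkage(Q[:,:2],"single"),.005,"distance")
    for i in set(L):
        s=Q[L==i]
        if len(s)>20: t=s[s[:,2]>s[:,2].max()-.006]; print(len(s),s[:,2].max().round(4),((t.min(0)+t.max(0))/2).round(4),"low",((s.min(0)+s.max(0))/2).round(4))
im=robot.get_image("side"); print("before"); run(pickle.load(open("first.pkl","rb"))["side"]); print("after"); run(im)
cv2.imwrite("pics/end.png",cv2.resize(im["color"][120:270,240:440,::-1],None,fx=3.5,fy=3.5))
E
```

```text
[[0.6447, -0.1279, 0.2332], [0.6436, -0.1283, 0.2331], [0.643, -0.1286, 0.2332], [0.6427, -0.1288, 0.2333]] -44.03 0.042866520166525576 52.75
before
100 0.0599 [ 0.4518 -0.088   0.0569] low [ 0.4514 -0.0871  0.0465]
241 0.0729 [ 0.4668 -0.0028  0.0699] low [ 0.4677 -0.0014  0.053 ]
316 0.084 [ 0.4625 -0.0453  0.081 ] low [ 0.4606 -0.0414  0.0585]
after
100 0.0597 [ 0.4491 -0.0893  0.0568] low [ 0.4485 -0.0886  0.0466]
328 0.0831 [ 0.4601 -0.0432  0.0803] low [ 0.4586 -0.0409  0.0583]
243 0.0743 [ 0.4665 -0.003   0.0714] low [ 0.4675 -0.0015  0.0537]
```

View pics/end.png

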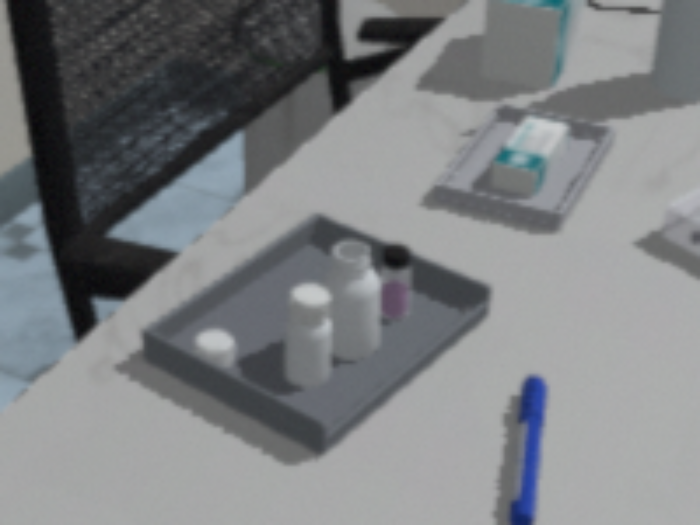

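All three stand upright within 3 mm of their starts; the carton lies in the tray and the cap is untouched.

```bash
python3 -c "from h import *; print(robot.hand_in())"
```

```text
the job is handed in; nothing more can be done
None
```

The job is handed in at about 53 s: the carton lies flat about 2 mm from the tray's centre, both bottles and the vial stand upright within about 3 mm of their starting spots, and the loose cap was left alone; the hand-in call returned no verdict.

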